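# Clear the microscope bench: sort instruments, a specimen jar and the slide case

### The job

Clear up after the microscope session by sorting the mixed things on the bench: lay the spatula and the probe wholly inside the steel instrument tray, stand the white-capped specimen jar upright on the floor of the blue bin, and put the green slide case flat in its parking corner, pushed flush against both orange stops with its long side along the long stop. Do not tip either jar over, and leave everything else where it is, including the forceps and the green-capped jar that are already put away.

Things in the scene. Friction and masses are not known exactly. Their poses are not given: they have to be found in the camera images.
- spatula: Lab spatula, 150 long, black handle, flat steel blade 13 wide. Origin on the underside at mid-length; x runs along it towards the steel end, z up. The square handle, 14 wide and 14 high, runs from x = -75 to x = +15; the steel from there to x = +75, 7 above the underside. 50 g; lies on the bench. (sizes in mm)
- spatula_grip (a point): Point on the spatula's handle, near its centre of mass (x = -20, 7 above the underside), where to grip it
- spatula_tip (a point): Blade end of the spatula
- spatula_butt (a point): Handle end of the spatula
- probe: Dissecting probe, 150 long, yellow handle, thin steel needle. Origin on the underside at mid-length; x runs along it towards the steel end, z up. The square handle, 14 wide and 14 high, runs from x = -75 to x = +15; the steel from there to x = +75, 7 above the underside. 50 g; lies on the bench. (sizes in mm)
- probe_grip (a point): Point on the probe's handle, near its centre of mass (x = -20, 7 above the underside), where to grip it
- probe_tip (a point): Needle end of the probe
- probe_butt (a point): Handle end of the probe
- jar_white: Amber specimen jar with a white cap, 44 in diameter, 75 high, standing upright; origin at the centre of its underside, z up. About 100 g. (sizes in mm)
- slide_case: Closed green slide case, 140 (x) by 60 (y) by 40 high, with a black band and a paper panel on top; 250 g. Origin at the centre of its underside, z up. Either end may lead. (sizes in mm)
- tool_tray: Steel instrument tray, fixed, 120 (x) by 210 (y), 22 high, walls and floor 4. Origin at the centre of its underside, z up. The forceps already lie in it, along y at about x = +35. (sizes in mm)
- jar_bin: Blue bin, fixed, 120 (x) by 210 (y), 36 high, walls and floor 4. Origin at the centre of its underside, z up. The green-capped jar already stands in it, at about y = +60, x = 0. (sizes in mm)
- dock: Parking corner: flat black marking 120 (x) by 210 (y) with two fixed orange stops 16 high, 12 thick. Origin: on the bench, at the parked case's centre. Long stop along y (-98 to +82), inner face at x = +30; short stop along x (-45 to +30), inner face at y = +70. The case lies inside, its 140 side on the long stop, an end on the short one (sizes in mm)
- petri: Bystander: two clear 60 diameter petri dishes stacked, 32 high, yellow disc on top; origin under the centre (sizes in mm)
- cleaner: Bystander: white bottle of lens cleaner with a blue cap, 60 diameter, 150 high; origin under the centre (sizes in mm)
- canister: Bystander: black lens canister, 52 diameter, 65 high; origin under the centre (sizes in mm)
- forceps: Bystander: steel forceps, 130 long, 14 wide, 8 high, lying in the instrument tray; origin under the centre, x along them (sizes in mm)
- jar_green: Bystander: amber specimen jar with a green cap, 44 diameter, 75 high, standing in the blue bin; origin under the centre (sizes in mm)
Things that resemble listed ones, but are neither listed nor needed, are in the scene too. Of the things like the spatula, leave any that is pink; of the rest the larger one is meant.

How it is judged:
At the end, for the whole second after the job is handed in: Both ends of spatula and probe in the steel tray, under 35 mm above its underside; white-capped jar on the blue bin's floor, within 0.12 rad of upright; slide case flat, long side along the long stop, within 3 mm of touching each stop and 0.04 rad of parallel; all four at rest (x of spatula_tip in the frame of tool_tray between -0.06 and 0.06 m and y of spatula_tip in the frame of tool_tray between -0.105 and 0.105 m and z of each of spatula_tip, spatula_butt, probe_tip, probe_butt in the frame of tool_tray below 0.035 m and x of spatula_butt in the frame of tool_tray between -0.06 and 0.06 m and y of spatula_butt in the frame of tool_tray between -0.105 and 0.105 m and x of probe_tip in the frame of tool_tray between -0.06 and 0.06 m and y of probe_tip in the frame of tool_tray between -0.105 and 0.105 m and x of probe_butt in the frame of tool_tray between -0.06 and 0.06 m and y of probe_butt in the frame of tool_tray between -0.105 and 0.105 m and x of jar_white in the frame of jar_bin between -0.056 and 0.056 m and y of jar_white in the frame of jar_bin between -0.101 and 0.101 m and z of jar_white in the frame of jar_bin below 0.012 m and angle between jar_white's own z axis and vertical below 0.12 rad and x of slide_case in the frame of dock between -0.003 and 0.004 m and y of slide_case in the frame of dock between -0.003 and 0.004 m and z of slide_case in the frame of dock below 0.005 m and angle between the x axis of slide_case and the y axis of dock, either way round below 0.04 rad and angle between slide_case's own z axis and vertical below 0.05 rad and linear speed of each of spatula, probe, jar_white, slide_case below 0.02 m/s).
It fails at once if something that should be left alone (petri dishes, cleaner bottle, canister, forceps, green-capped jar) moved more than 30 mm (distance of any of petri, cleaner, canister, forceps, jar_green from where it was at the start of the episode above 0.03 m).
It fails at once if a specimen jar tipped more than 45 degrees (angle between any of jar_white, jar_green's own z axis and vertical above 0.785 rad).
It also fails if it takes over 72 s, if anything falls off the work surface, if the arm or the gripper's body presses on something with over 40 N, if the wrist force passes 120 N, or if a joint passes its speed limit or range.

### The arm

A 6-joint arm with a two-finger parallel gripper is mounted at the origin on the work surface. World frame = base frame: x ahead of the robot, y to its left, z up, the work surface at z = 0. Lengths are in m, angles in rad, forces in N, time in s.
With the tool pointing down it reaches from about 0.3 to 0.775 m from the base axis. Payload 14.6 kg.
Tool frame: the origin (TCP) lies midway between the tips of the shut fingers; the grasp point (between the pads) lies 19 mm behind it (tcp_to_grasp is the distance from the TCP to the grasp point, in m); z points along the fingers, y is the line along which they close (so a half turn about z gives the same grasp; the last joint's range is limited). The gripper opens to 94 mm and grips with 3 to 60 N. Pads are 16 mm wide; open, the fingers measure 119 mm over their backs; the gripper's body (75 mm by 177 mm) begins 78 mm behind the grasp point.
Start: joints at [1.272, 0.3, 1.521, -0, 1.321, -0.067], TCP at [0.126, 0.535, 0.168] pointing down, gripper open.
Joint ranges: [-3.03, 3.03], [-0.79, 2.21], [0.23, 2.52], [-1.04, 4.18], [0, 3.07], [-2.55, 2.55]. Speed limits (rad/s): [2.22, 2.22, 2.57, 3.14, 3.14, 3.14].

### API

Orientations are given as [roll, pitch, yaw] about the fixed x, y, z axes, in that order (R = Rz(yaw) Ry(pitch) Rx(roll)).
In Python, from station import * gives the robot as it stands.
- The arm moves only by the tool send_rows, never from a script. Its argument "motion" is a list of rows, each a list of 3 entries, a list of its own where there are three numbers: the shift along the tool's x, y, z in units of 0.03 m (1.0 is 0.03 m), then the turn, a rotation vector about the tool's x, y, z in units of 0.12 rad (1.0 is 0.12 rad), then the opening, from -1 (shut) to 1 (fully open). In form: [[[x, y, z], [rx, ry, rz], grip], ...]. A call has 1 to 12 rows; each row shifts and turns the commanded pose from where the row before left it, along the tool's axes as they then stand; what a row does not reach is not made up. A row lasts 1/10 s, in which the tool goes at most 50 mm and 8.59 degrees, less where a joint would pass 70% of its speed; a pose out of reach is approached as far as the arm can. A call with a number of a shift or a turn outside -1 to 1 is refused whole. A call with a gripper value outside its range is refused whole. The fingers move at their own pace and stop on an object; "squeeze" is the grip in N (left out, the last holds). Time passes only in rows, so rows that do not move let the fingers close. It gives the time, the measured TCP pose, the force, the opening and the grip force at its end, in the units of the state.
- get_obs(): the state, without advancing time (a new reading comes with each control period).
- camera(name): name is "scene" or "top" or "wrist"; returns a dict with "pixels" (480x640x3 uint8, red, green, blue), "depth" (480x640 float32, m along the optical axis (not along the pixel's ray), 0 where there is no reading), "fx", "fy", "cx", "cy" (pixels), "rvec" (rotation vector, rad) and "tvec" (3), from world to camera coordinates, as OpenCV has them. Camera axes: x right, y down, z forward; pixel columns grow to the right and rows downward; lengths in m; the calibration is good to about 2 mm. A picture is of the moment at which its call begins.
- hand_in(): hands the job in; it is judged then, once.
The state is a dict: "time_s": time; "qpos": joint angles; "joint_vel": joint speeds; "tau": joint torques, N m; "ee_pos": TCP position; "eef_rot": TCP orientation; "force": force on the tool from outside, world axes, zero at the start; "moment": the same for the moment, N m; "grip_width": finger opening in m; "grip_force": force on a finger pad.
Only numpy, scipy, OpenCV 4.12 (cv2) and the standard library are available. Lean on these libraries where they do the work, as an engineer would, in place of code of your own. Each camera call takes 0.05 s, during which the arm holds its last target. There are 200 camera calls.

## Working session

There is one attempt and no reset: what is moved stays moved. The work goes in short steps, Python scripts to look and compute and a tool call to move; the robot and the scene stay as the last step left them, time stands still between calls to the robot, and variables do not carry over. Pictures are saved under pics/ and viewed, at most 12 in all, crops included, and the job is handed in when it is done.

Besides the shell and the picture viewer there is one more tool, called after "Call:" as name(argument=value, ...) on one line, values as JSON. send_rows: Moves the arm, as the interface text tells. Its arguments: {"type":"object","properties":{"motion":{"type":"array"},"squeeze":{"type":"number"}},"required":["motion"]}

```bash
mkdir -p pics; cat > h.py <<'E'
from station import *
import numpy as np, cv2
def cam(n):
    c=camera(n); c['R']=cv2.Rodrigues(np.array(c['rvec'],float))[0]; c['t']=np.array(c['tvec'],float).ravel(); return c
def ray(c,u,v,z):
    d=c['R'].T@np.array([(u-c['cx'])/c['fx'],(v-c['cy'])/c['fy'],1.]); o=-c['R'].T@c['t']
    return o+d*(z-o[2])/d[2]
def cloud(c):
    v,u=np.mgrid[0:480,0:640]; d=c['depth']
    P=np.stack([(u-c['cx'])/c['fx']*d,(v-c['cy'])/c['fy']*d,d],-1)
    return (P-c['t'])@c['R']
def save(c,n): cv2.imwrite('pics/'+n,cv2.cvtColor(c['pixels'],cv2.COLOR_RGB2BGR))
E
python3 - <<'E'
from h import *
o=get_obs();print(o)
for n in['top','scene']:
    c=cam(n);save(c,n+'1.png');np.savez(n+'1.npz',**c)
    print(n,-c['R'].T@c['t'],[ray(c,*p,0)[:2].round(3) for p in[(0,0),(639,0),(0,479),(639,479)]])
E
```

```text
{'time_s': 0.0, 'qpos': array([ 1.27241592e+00,  3.00469796e-01,  1.52158519e+00,  3.00739329e-06,
        1.32066693e+00, -6.66194269e-02]), 'joint_vel': array([ 7.91481653e-04,  4.39701197e-06,  6.14721433e-04,  4.62302554e-04,
        2.77769881e-03, -1.14470760e-03]), 'tau': array([ 8.45207651e-04, -5.31811273e+01, -3.52728724e+01,  7.08086975e-02,
        2.44824355e-02, -6.69562291e-05]), 'ee_pos': array([0.12625495, 0.53500614, 0.16718532]), 'eef_rot': array([-3.14046609e+00, -7.80815702e-05,  2.90983088e+00]), 'force': array([0.2910689 , 0.46811032, 0.55878619]), 'moment': array([-0.01735344, -0.01462077,  0.00188804]), 'grip_force': 0.0, 'grip_width': 0.0936465835692789}
top [0.26160887 0.00735364 1.33167515] [array([1.056, 0.723]), array([ 1.062, -0.783]), array([-0.005,  0.637]), array([-0.02 , -0.677])]
scene [0.87279351 0.6362022  0.92777974] [array([ 0.942, -1.538]), array([-1.106, -0.497]), array([1.18 , 0.153]), array([0.272, 0.654])]
```

View pics/top1.png

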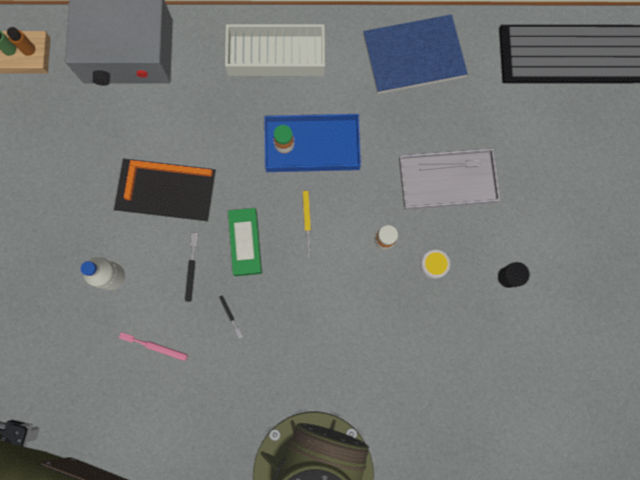

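View pics/scene1.png

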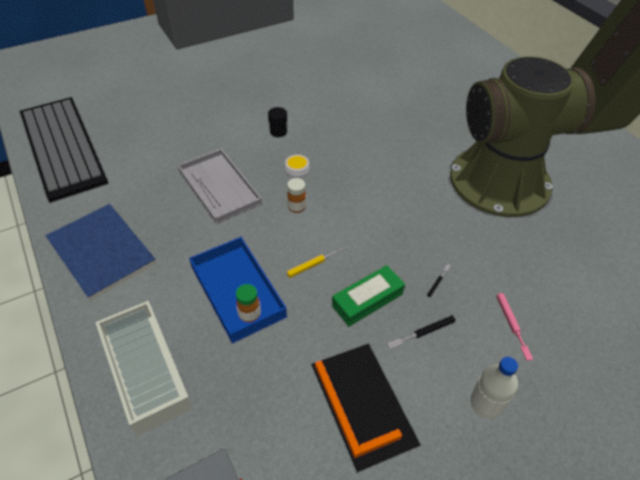

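The top view (up = +x, left = +y) shows the spatula at (191,268), with a small black decoy at (230,316) and the pink one at (152,347). The probe is at (307,222), the white jar at (388,237) and the slide case at (244,241). The dock is at (165,190) with its stops on the top and left, the bin at (312,143) and the tray at (449,179).

```bash
cat > meas.py <<'E'
from h import *
def masks(c):
    hsv=cv2.cvtColor(c['pixels'],cv2.COLOR_RGB2HSV); H,S,V=[hsv[...,i].astype(int) for i in range(3)]
    return H,S,V
def pts(c,m,box,z):
    k=np.zeros_like(m);u0,v0,u1,v1=box;k[v0:v1,u0:u1]=m[v0:v1,u0:u1]
    n,l,s,_=cv2.connectedComponentsWithStats(k.astype(np.uint8)); i=1+np.argmax(s[1:,4]); v,u=np.where(l==i)
    return np.array([ray(c,a,b,z)[:2] for a,b in zip(u,v)])
def rect(p):
    (x,y),(w,h),a=cv2.minAreaRect(p.astype(np.float32)*1000)
    if w<h: w,h,a=h,w,a+90
    return np.round([x,y,w,h],1),round(((a+90)%180-90),1)  # long-side angle from world x, deg
E
python3 - <<'E'
from meas import *
c=cam('top');H,S,V=masks(c)
g=(H>50)&(H<80)&(S>120)
print('case',rect(np.array(pts(c,g|((H<40)&(V>150)&(S<80)),(222,200,270,282),.04))))
print('probe handle',rect(pts(c,(S>150)&(H>18)&(H<35),(295,180,320,270),.014)))
print('probe needle',rect(pts(c,(V>150),(300,228,315,265),.007)))
print('spat handle',rect(pts(c,V<60,(175,255,205,310),.014)))
print('spat blade',rect(pts(c,V>145,(180,225,210,265),.007)))
print('cap white',rect(pts(c,(V>170)&(S<50),(370,215,405,255),.075)))
print('cap green',rect(pts(c,(H>50)&(H<85)&(S>120),(270,115,300,150),.075)))
print('bin',rect(pts(c,(H>100)&(H<125)&(S>150),(255,105,370,180),.036)))
o=(H<18)&(S>180)&(V>150)
print('orange long',rect(pts(c,o,(140,150,225,185),.016)),'short',rect(pts(c,o,(115,178,140,210),.016)))
print('black',rect(pts(c,(V<60)|o,(105,150,225,230),.0)))
print('petri',rect(pts(c,(S>150)&(H>18)&(H<35),(415,245,455,285),.032)))
print('canister',rect(pts(c,V<50,(490,255,540,295),.065)))
P=cloud(c);
m=(P[...,2]>.012)&(P[...,2]<.035);
print('tray',rect(pts(c,m,(390,140,510,220),.022)))
m=(P[...,2]>.08);print('cleaner',rect(P[255:300,70:130][m[255:300,70:130]][:,:2]))
m=(P[...,2]>.03);print('case d',rect(pts(c,m,(215,195,275,285),.04)))
for n,b in dict(binn=(255,105,370,180)).items(): print(n,rect(pts(c,(P[...,2]>.028)&(P[...,2]<.045),b,.036)))
E
```

```text
case (array([477. , 142.7, 139.8,  58. ]), 5.4)
probe handle (array([550. ,  11. ,  85.6,  11. ]), 2.8)
probe needle (array([508.8,   9.4,  13.1,   4.5]), 89.8)
spat handle (array([396.6, 260.7,  84.2,  11.1]), -4.0)
spat blade (array([487.6, 255.3,  26.6,  13. ]), 1.6)
cap white (array([ 483.8, -159.1,   36.1,   33.4]), -1.4)
cap green (array([703.1,  60.3,  39. ,  36.9]), 43.8)
bin (array([697.4,  -2.1, 206.5, 126.3]), -88.7)
orange long (array([644.7, 299.1, 158.3,  13.9]), 82.9) short (array([599.3, 400.7,  48. ,  12.8]), -7.3)
black (array([600.7, 324.8, 206.1, 115.7]), 82.6)
petri (array([ 429.2, -265.8,   43.3,   43. ]), 89.7)
canister (array([ 400. , -419.6,   61.6,   48. ]), 89.7)
tray (array([ 619.1, -303.4,  211.7,  122.7]), -85.7)
cleaner (array([349.2, 227.6, 471.7,  59.1]), 74.0)
case d (array([478. , 143.7, 141.1,  62.2]), 5.1)
binn (array([700.7,  -1.2, 209.4, 123. ]), -89.0)
```

```bash
cat > plan.py <<'E'
# usage: plan.py x y z yaw [rows]  (mm, rad): equal rows from the present pose, in tool units
from h import *
import sys
from scipy.spatial.transform import Rotation as Ro
a=[float(v) for v in sys.argv[1:]]; T=np.array(a[:3])/1000; yaw=a[3]
o=get_obs(); R0=Ro.from_euler('xyz',o['eef_rot']); p=np.array(o['ee_pos']); R1=Ro.from_euler('xyz',[np.pi,0,yaw])
w=(R0.inv()*R1).as_rotvec(); d=T-p
n=int(a[4]) if len(a)>4 else int(np.ceil(max(np.linalg.norm(d)/.036,abs(d).max()/.029,np.linalg.norm(w)/.115,1)))
print('t',o['time_s'].__round__(2),'pos',(p*1000).round(1),'rot',np.round(o['eef_rot'],3),'F',np.round(o['force'],1),'w',round(o['grip_width'],4),'gf',round(o['grip_force'],1),'rows',n)
s=[]
for i in range(n):
    R=R0*Ro.from_rotvec(w*i/n); s.append([(R.inv().apply(d/n)/.03).round(2).tolist(),(w/n/.12).round(2).tolist()])
print(*s,sep='\n')
E
python3 plan.py 407 260 120 3.07
```

```text
t 0.15 pos [126.3 535.1 167.3] rot [-3.141 -0.     2.91 ] F [-0.7  0.5  0.3] w 0.0938 gf 0.0 rows 11
[[-1.02, -0.62, 0.14], [-0.0, -0.0, -0.12]]
[[-1.01, -0.63, 0.14], [-0.0, -0.0, -0.12]]
[[-1.0, -0.65, 0.14], [-0.0, -0.0, -0.12]]
[[-0.99, -0.66, 0.14], [-0.0, -0.0, -0.12]]
[[-0.98, -0.67, 0.14], [-0.0, -0.0, -0.12]]
[[-0.97, -0.69, 0.14], [-0.0, -0.0, -0.12]]
[[-0.96, -0.7, 0.14], [-0.0, -0.0, -0.12]]
[[-0.95, -0.72, 0.14], [-0.0, -0.0, -0.12]]
[[-0.94, -0.73, 0.14], [-0.0, -0.0, -0.12]]
[[-0.93, -0.74, 0.14], [-0.0, -0.0, -0.12]]
[[-0.92, -0.76, 0.14], [-0.0, -0.0, -0.12]]
```

Call:
send_rows(motion=[[[-0.95,-0.57,0.13],[0,0,-0.11],0],[[-0.94,-0.58,0.13],[0,0,-0.11],0],[[-0.93,-0.59,0.13],[0,0,-0.11],0],[[-0.92,-0.6,0.13],[0,0,-0.11],0],[[-0.91,-0.61,0.13],[0,0,-0.11],0],[[-0.9,-0.62,0.13],[0,0,-0.11],0],[[-0.89,-0.63,0.13],[0,0,-0.11],0],[[-0.88,-0.64,0.13],[0,0,-0.11],0],[[-0.87,-0.65,0.13],[0,0,-0.11],0],[[-0.86,-0.66,0.13],[0,0,-0.11],0],[[-0.85,-0.67,0.13],[0,0,-0.11],0],[[0,0,0],[0,0,0],0]])

```text
time_s: 1.35
ee_pos: [0.3872, 0.282, 0.1242]
eef_rot: [-3.141, -0.001, 3.052]
force: [-0.0, 0.4, 0.5]
grip_width: 0.0471
grip_force: 0.0
```

```bash
python3 plan.py 407 260 5 3.07; python3 - <<'E'
from h import *
c=cam('wrist');save(c,'w1.png')
E
```

```text
t 1.35 pos [387.2 282.  124.2] rot [-3.141e+00 -1.000e-03  3.052e+00] F [-0.   0.4  0.5] w 0.0471 gf 0.0 rows 5
[[-0.14, -0.13, 0.79], [-0.0, -0.0, -0.03]]
[[-0.14, -0.13, 0.79], [-0.0, -0.0, -0.03]]
[[-0.14, -0.13, 0.79], [-0.0, -0.0, -0.03]]
[[-0.14, -0.14, 0.79], [-0.0, -0.0, -0.03]]
[[-0.14, -0.14, 0.79], [-0.0, -0.0, -0.03]]
```

View pics/w1.png

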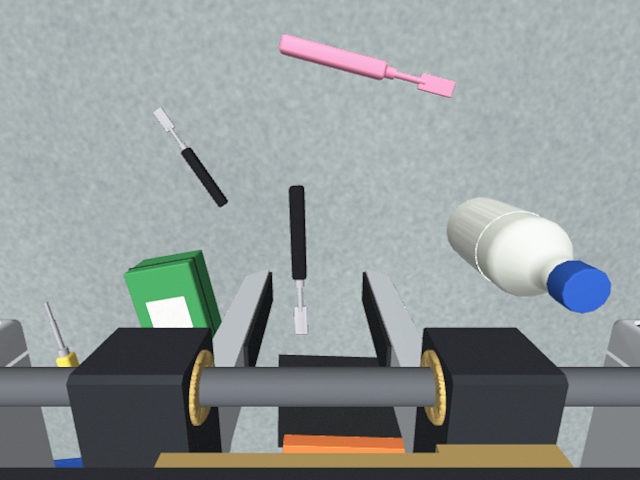

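The wrist view shows the spatula between the open fingers: handle from (297,186) to (299,278), blade at (301,320). The pink one and the small decoy are off to the side. Descending.

Call:
send_rows(motion=[[[-0.17,-0.16,0.5],[0,0,-0.05],-0.2],[[-0.17,-0.16,0.85],[0,0,-0.05],-0.3],[[-0.17,-0.16,0.85],[0,0,-0.05],-0.3],[[-0.17,-0.16,0.85],[0,0,0],-0.3],[[0,0,0.6],[0,0,0],-0.3],[[0,0,0.3],[0,0,0],-0.3],[[0,0,0],[0,0,0],-0.3]], squeeze=15)

```text
time_s: 2.1
ee_pos: [0.4037, 0.2638, 0.0057]
eef_rot: [-3.141, -0.001, 3.074]
force: [-0.0, -0.3, 0.3]
grip_width: 0.0331
grip_force: 0.0
```

Call:
send_rows(motion=[[[-0.1,-0.12,0.08],[0,0,0],-0.3],[[0,0,0],[0,0,0],-1],[[0,0,0],[0,0,0],-1],[[0,0,0],[0,0,0],-1],[[0,0,0],[0,0,0],-1],[[0,0,-0.5],[0,0,0],-1],[[0,0,-1],[0,0,0],-1],[[0,0,-1],[0,0,0],-1]])

```text
time_s: 2.9
ee_pos: [0.4069, 0.2595, 0.0798]
eef_rot: [-3.141, -0.001, 3.073]
force: [-0.3, 0.2, -0.2]
grip_width: 0.0001
grip_force: 0.0
```

```bash
python3 - <<'E'
import numpy as np
o=np.array([619.1,-303.4]);a=-np.deg2rad(-4.3)
X=np.array([np.cos(a),np.sin(a)]);Y=np.array([-np.sin(a),np.cos(a)])
print(o-28*X+20*Y, o+4*X-20*Y)
E
python3 plan.py 589.5 -285.5 100 1.646 24
```

```text
[ 589.67924172 -285.55570168] [ 624.58831507 -323.04378776]
t 2.9 pos [406.9 259.5  79.8] rot [-3.141e+00 -1.000e-03  3.073e+00] F [-0.3  0.2 -0.2] w 0.0001 gf 0.0 rows 24
[[-0.3, -0.74, -0.03], [-0.0, -0.0, 0.5]]
[[-0.35, -0.72, -0.03], [-0.0, -0.0, 0.5]]
[[-0.39, -0.7, -0.03], [-0.0, -0.0, 0.5]]
[[-0.43, -0.67, -0.03], [-0.0, -0.0, 0.5]]
[[-0.47, -0.65, -0.03], [-0.0, -0.0, 0.5]]
[[-0.51, -0.62, -0.03], [-0.0, -0.0, 0.5]]
[[-0.54, -0.58, -0.03], [-0.0, -0.0, 0.5]]
[[-0.58, -0.55, -0.03], [-0.0, -0.0, 0.5]]
[[-0.61, -0.52, -0.03], [-0.0, -0.0, 0.5]]
[[-0.64, -0.48, -0.03], [-0.0, -0.0, 0.5]]
[[-0.67, -0.44, -0.03], [-0.0, -0.0, 0.5]]
[[-0.69, -0.4, -0.03], [-0.0, -0.0, 0.5]]
[[-0.71, -0.36, -0.03], [-0.0, -0.0, 0.5]]
[[-0.73, -0.32, -0.03], [-0.0, -0.0, 0.5]]
[[-0.75, -0.27, -0.03], [-0.0, -0.0, 0.5]]
[[-0.77, -0.23, -0.03], [-0.0, -0.0, 0.5]]
[[-0.78, -0.18, -0.03], [-0.0, -0.0, 0.5]]
[[-0.79, -0.13, -0.03], [-0.0, -0.0, 0.5]]
[[-0.79, -0.09, -0.03], [-0.0, -0.0, 0.5]]
[[-0.8, -0.04, -0.03], [-0.0, -0.0, 0.5]]
[[-0.8, 0.01, -0.03], [-0.0, -0.0, 0.5]]
[[-0.8, 0.06, -0.03], [-0.0, -0.0, 0.5]]
[[-0.79, 0.1, -0.03], [-0.0, -0.0, 0.5]]
[[-0.78, 0.15, -0.03], [-0.0, -0.0, 0.5]]
```

The gripper shut on nothing. Looking at where the spatula is.

```bash
python3 - <<'E'
from meas import *
c=cam('wrist');save(c,'w2.png')
m=(c['pixels'].max(2)<60);P=cloud(c)
c2=cam('top')
E
```

```text
(no output)
```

View pics/w2.png

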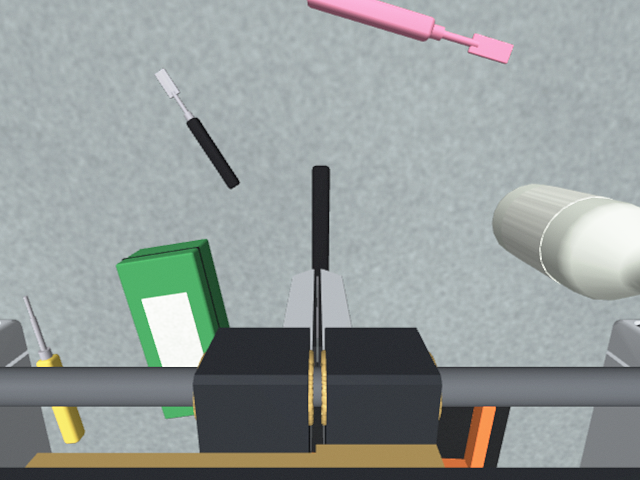

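The spatula is still on the bench, centred under the fingers (handle top at (320,167)), so I'll grip lower, harder, and check before lifting.

Call:
send_rows(motion=[[[0,0,0],[0,0,0],-0.3],[[0,0,0],[0,0,0],-0.3],[[0,0,0.9],[0,0,0],-0.3],[[0,0,0.9],[0,0,0],-0.3],[[0,0,0.6],[0,0,0],-0.3],[[0,0,0.2],[0,0,0],-0.3],[[0,0,0],[0,0,0],-0.3],[[0,0,0],[0,0,0],-1],[[0,0,0],[0,0,0],-1],[[0,0,0],[0,0,0],-1],[[0,0,0],[0,0,0],-1],[[0,0,0],[0,0,0],-1]], squeeze=30)

```text
time_s: 4.2
ee_pos: [0.4073, 0.2597, 0.0012]
eef_rot: [3.141, 0.0, 3.073]
force: [-0.2, -0.6, -0.3]
grip_width: 0.0005
grip_force: 0.0
```

```bash
python3 - <<'E'
from meas import *
c=cam('top');H,S,V=masks(c);save(c,'top2.png');P=cloud(c)
w=cam('wrist');save(w,'w3.png');H,S,V=masks(w)
print('wrist',rect(pts(w,V<50,(250,100,400,300),.014)))
for q in[(320,166),(320,270)]: print(ray(w,*q,.014)[:2])
a=cv2.resize(c['pixels'][180:330,130:290],None,fx=3,fy=3)
b=cv2.resize(w['pixels'],(480,360))
im=np.zeros((450,960,3),np.uint8);im[:,:480]=a;im[:360,480:]=b
cv2.imwrite('pics/c3.png',cv2.resize(im,(800,375))[...,::-1])
E
```

```text
wrist (array([389.9, 263.3,  73.8,  12.9]), -4.2)
[0.34769654 0.26544623]
[0.40809785 0.26147457]
```

View pics/c3.png

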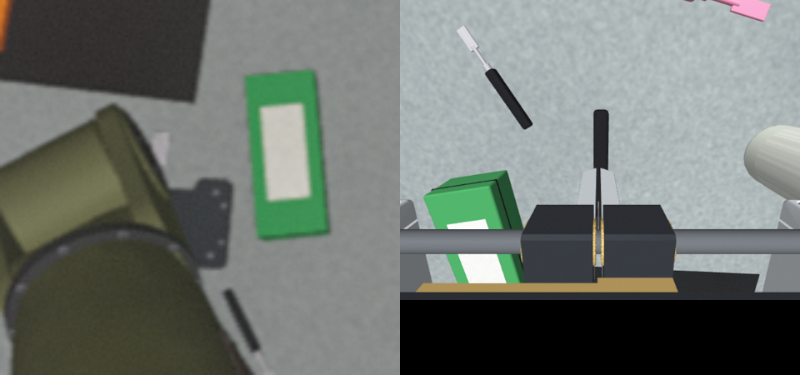

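```bash
python3 - <<'E'
from meas import *
print(get_obs()['grip_width'],get_obs()['grip_force'])
c=cam('scene');w=cam('wrist')
def proj(c,p):
    q=c['R']@np.array(p)+c['t'];return np.round([c['fx']*q[0]/q[2]+c['cx'],c['fy']*q[1]/q[2]+c['cy']],1)
for p in[(.4073,.2597,.001),(.4073,.2597,.014),(.352,.264,.014),(.442,.258,.014)]: print(p,proj(c,p),proj(w,p))
a=cv2.resize(c['pixels'][260:400,340:500],None,fx=3,fy=3,interpolation=cv2.INTER_CUBIC)[:420]
b=cv2.resize(w['pixels'][150:400,200:440],None,fx=1.68,fy=1.68)
im=np.zeros((420,480+b.shape[1],3),np.uint8);im[:,:480]=a;im[:b.shape[0],480:]=b
cv2.imwrite('pics/c4.png',cv2.resize(im,(800,int(420*800/im.shape[1])))[...,::-1]);print(im.shape)
P=cloud(c)
E
```

```text
0.0007423215758432801 0.0
(0.4073, 0.2597, 0.001) [429.  328.9] [316.9 261.7]
(0.4073, 0.2597, 0.014) [430.1 325.5] [317.  269.1]
(0.352, 0.264, 0.014) [454.  315.5] [317.9 174.2]
(0.442, 0.258, 0.014) [415.1 332.3] [318.  322.2]
(420, 883, 3)
```

View pics/c4.png

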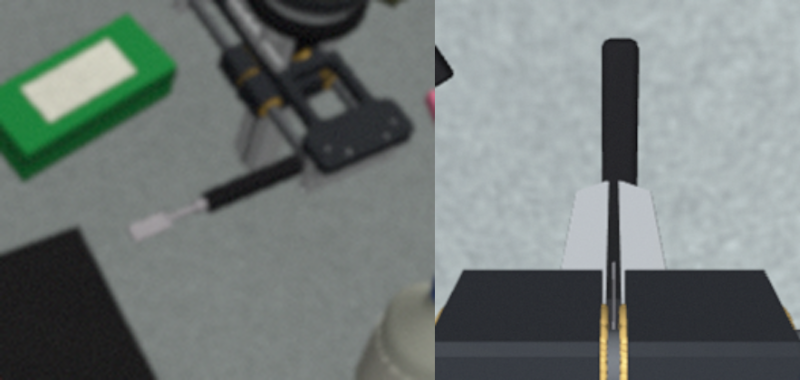

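```bash
python3 - <<'E'
from meas import *
w=cam('wrist');P=cloud(w)
for q in[(320,200),(320,255),(310,275),(328,275),(310,290),(328,290),(305,310),(335,310),(280,240)]: print(q,P[q[1],q[0]].round(4),w['depth'][q[1],q[0]])
o=get_obs();print('cam rel',-w['R'].T@w['t']-o['ee_pos'],o['ee_pos'],o['qpos'])
t=cam('top');T=cloud(t);print('top bench z',np.median(T[300:330,330:400,2]), 'wrist bench z',np.median(P[0:60,300:340,2]))
E
```

```text
(320, 200) [0.3664 0.2642 0.0139] 0.20595117
(320, 255) [0.3989 0.262  0.0133] 0.21515784
(310, 275) [0.3979 0.2569 0.0468] 0.18259656
(328, 275) [0.3978 0.2658 0.0486] 0.18078427
(310, 290) [0.3981 0.2572 0.0648] 0.16528721
(328, 290) [0.3983 0.2652 0.0656] 0.1644146
(305, 310) [0.398  0.2555 0.0843] 0.14655948
(335, 310) [0.3988 0.2674 0.0843] 0.14653079
(280, 240) [0.392  0.2379 0.    ] 0.22655787
cam rel [-0.07608919  0.00510512  0.21682641] [0.40722652 0.25967072 0.0009745 ] [ 4.91784807e-01  3.70735413e-01  1.86185988e+00  2.13258193e-05
  9.08989819e-01 -1.01041911e+00]
top bench z 0.0004135374584358119 wrist bench z -4.871097748220096e-05
```

Call:
send_rows(motion=[[[0,0,0],[0,0,0],0],[[0,0,0],[0,0,0],0],[[0,0,0],[0,0,0],0],[[0,0,0],[0,0,0],0]])

```text
time_s: 4.9
ee_pos: [0.4073, 0.2597, 0.001]
eef_rot: [3.142, 0.0, 3.073]
force: [0.9, -0.1, -0.0]
grip_width: 0.0287
grip_force: 0.0
```

```bash
python3 - <<'E'
from meas import *
o=get_obs();print(o['grip_width'],o['ee_pos'],o['force'])
for n in['wrist','scene']:
    w=cam(n);P=cloud(w)
    for s in(-1,1):
        y=(P[...,1]-o['ee_pos'][1])*s
        m=(abs(P[...,0]-o['ee_pos'][0])<.012)&(y>.016)&(y<.05)&(P[...,2]>.006)&(P[...,2]<.12)&(w['depth']>0)
        Q=P[m];print(n,s,len(Q)); 
        if len(Q): 
            print(np.histogram(Q[:,2],bins=np.arange(.0,.13,.01))[0], 'y',np.percentile(Q[:,1],[2,98]).round(3),'x',np.percentile(Q[:,0],[2,98]).round(3))
E
```

```text
0.02869585128088749 [0.40725827 0.25966467 0.00096197] [ 0.88631072 -0.11382313 -0.04946469]
wrist -1 1928
[  0   0   0   2 105 165 199 241 302 344 306 264] y [0.234 0.244] x [0.396 0.397]
wrist 1 2220
[  0   0   0   6 117 185 221 267 328 394 357 345] y [0.276 0.286] x [0.399 0.401]
scene -1 184
[ 0  0  0  1 22 31 20 26 23 20 24 17] y [0.231 0.244] x [0.397 0.416]
scene 1 189
[ 0  0  0  1 17 24 35 39 31 27 12  3] y [0.278 0.29 ] x [0.4   0.419]
```

Both cameras agree that the fingertips are about 39 mm above the reported TCP, so the reported tool length is wrong. I'll go by the measured tip: lower gently, watching the force.

Call:
send_rows(motion=[[[0,0,0.4],[0,0,0],-0.3],[[0,0,0.4],[0,0,0],-0.3],[[0,0,0.2],[0,0,0],-0.3],[[0,0,0],[0,0,0],-0.3]])

```text
time_s: 5.4
ee_pos: [0.4065, 0.2593, -0.0304]
eef_rot: [-3.14, -0.002, 3.073]
force: [-0.1, 0.1, 0.9]
grip_width: 0.0328
grip_force: 0.0
```

```bash
python3 - <<'E'
from meas import *
o=get_obs();print(o['grip_width'],o['ee_pos'],o['force'])
w=cam('wrist');P=cloud(w)
y=abs(P[...,1]-o['ee_pos'][1]);m=(abs(P[...,0]-o['ee_pos'][0])<.012)&(y>.014)&(y<.05)&(P[...,2]>.003)&(P[...,2]<.12)
print(P[m][:,2].min())
E
```

```text
0.03284941479250222 [ 0.40649702  0.25927118 -0.03039934] [-0.11705086  0.07932975  0.92859577]
0.006424911314534201
```

Call:
send_rows(motion=[[[0,0,0.13],[0,0,0],-0.3],[[0,0,0],[0,0,0],-1],[[0,0,0],[0,0,0],-1],[[0,0,0],[0,0,0],-1],[[0,0,0],[0,0,0],-1]], squeeze=25)

```text
time_s: 5.95
ee_pos: [0.4074, 0.2598, -0.0328]
eef_rot: [3.141, 0.0, 3.073]
force: [-0.1, 0.3, 0.3]
grip_width: 0.0135
grip_force: 25.0
```

Call:
send_rows(motion=[[[0,0,-0.5],[0,0,0],-1],[[0,0,-1],[0,0,0],-1],[[0,0,-1],[0,0,0],-1],[[-0.3,-0.74,-0.5],[0,0,0.5],-1],[[-0.35,-0.72,-0.1],[0,0,0.5],-1],[[-0.39,-0.7,0],[0,0,0.5],-1],[[-0.43,-0.67,0],[0,0,0.5],-1],[[-0.47,-0.65,0],[0,0,0.5],-1],[[-0.51,-0.62,0],[0,0,0.5],-1],[[-0.54,-0.58,0],[0,0,0.5],-1],[[-0.58,-0.55,0],[0,0,0.5],-1],[[-0.61,-0.52,0],[0,0,0.5],-1]])

```text
time_s: 7.15
ee_pos: [0.4753, 0.0538, 0.0602]
eef_rot: [3.142, 0.0, 2.531]
force: [0.9, 0.3, 0.6]
grip_width: 0.0136
grip_force: 25.0
```

```bash
python3 plan.py 589.5 -285.5 60 1.646
```

```text
t 7.15 pos [475.3  53.8  60.2] rot [3.142 0.    2.531] F [0.9 0.3 0.6] w 0.0136 gf 25.0 rows 12
[[-0.8, -0.59, 0.0], [0.0, 0.0, 0.61]]
[[-0.84, -0.53, 0.0], [0.0, 0.0, 0.61]]
[[-0.88, -0.47, 0.0], [0.0, 0.0, 0.61]]
[[-0.91, -0.4, 0.0], [0.0, 0.0, 0.61]]
[[-0.94, -0.33, 0.0], [0.0, 0.0, 0.61]]
[[-0.96, -0.26, 0.0], [0.0, 0.0, 0.61]]
[[-0.98, -0.19, 0.0], [0.0, 0.0, 0.61]]
[[-0.99, -0.12, 0.0], [0.0, 0.0, 0.61]]
[[-0.99, -0.05, 0.0], [0.0, 0.0, 0.61]]
[[-0.99, 0.03, 0.0], [0.0, 0.0, 0.61]]
[[-0.99, 0.1, 0.0], [0.0, 0.0, 0.61]]
[[-0.98, 0.17, 0.0], [0.0, 0.0, 0.61]]
```

Holding. Continuing to the tray.

Call:
send_rows(motion=[[[-0.8,-0.59,0],[0,0,0.61],-1],[[-0.84,-0.53,0],[0,0,0.61],-1],[[-0.88,-0.47,0],[0,0,0.61],-1],[[-0.91,-0.4,0],[0,0,0.61],-1],[[-0.94,-0.33,0],[0,0,0.61],-1],[[-0.96,-0.26,0],[0,0,0.61],-1],[[-0.98,-0.19,0],[0,0,0.61],-1],[[-0.99,-0.12,0],[0,0,0.61],-1],[[-0.99,-0.05,0],[0,0,0.61],-1],[[-0.99,0.03,0],[0,0,0.61],-1],[[-0.99,0.1,0],[0,0,0.61],-1],[[-0.98,0.17,0],[0,0,0.61],-1]])

```text
time_s: 8.35
ee_pos: [0.5911, -0.2852, 0.06]
eef_rot: [-3.141, -0.0, 1.652]
force: [-0.6, -0.3, -0.2]
grip_width: 0.0138
grip_force: 25.0
```

```bash
python3 plan.py 589.5 -285.5 -10 1.646 3; python3 - <<'E'
from meas import *
w=cam('wrist');save(w,'w5.png');P=cloud(w)
H,S,V=masks(w);print('wrist tray',rect(pts(w,(P[...,2]>.016)&(P[...,2]<.03),(0,0,640,480),.022)))
E
```

```text
t 8.35 pos [ 591.1 -285.2   60. ] rot [-3.141 -0.     1.652] F [-0.6 -0.3 -0.2] w 0.0138 gf 25.0 rows 3
[[-0.0, -0.02, 0.78], [-0.0, -0.0, 0.02]]
[[-0.0, -0.02, 0.78], [-0.0, -0.0, 0.02]]
[[-0.0, -0.02, 0.78], [-0.0, -0.0, 0.02]]
wrist tray (array([ 618.3, -274.7,  148.6,  119.3]), -85.7)
```

View pics/w5.png

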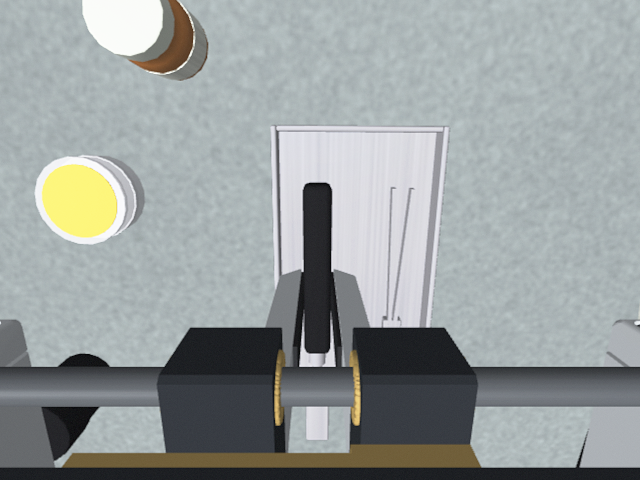

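The spatula (handle (317,185)–(317,350)) hangs over the left lane of the tray, clear of the forceps at (395,250). Lowering and releasing.

Call:
send_rows(motion=[[[0,-0.05,0.8],[0,0,0.05],-1],[[0,0,0.9],[0,0,0],-1],[[0,0,0.7],[0,0,0],-1],[[0,0,0.35],[0,0,0],-1],[[0,0,0.15],[0,0,0],-1],[[0,0,0],[0,0,0],-1],[[0,0,0],[0,0,0],-0.5],[[0,0,0],[0,0,0],-0.5],[[0,0,-0.5],[0,0,0],-0.5],[[0,0,-1],[0,0,0],-0.5],[[0,0,-1],[0,0,0],-0.3]])

```text
time_s: 9.5
ee_pos: [0.5894, -0.2842, 0.0503]
eef_rot: [3.141, 0.0, 1.649]
force: [-0.3, 0.4, -0.5]
grip_width: 0.0285
grip_force: 0.0
```

```bash
python3 plan.py 540 10.5 30 3.19; python3 - <<'E'
from meas import *
o=get_obs();w=cam('wrist');P=cloud(w);d=P-o['ee_pos']
# height profile of gripper over TCP: along closing axis (here ~world x)
for a,b in[(0,.03),(.03,.06),(.06,.09)]:
    m=(abs(d[...,0])>a)&(abs(d[...,0])<b)&(abs(d[...,1])<.09)&(P[...,2]>.1)
    if m.any(): print(a,d[m][:,2].min(),d[m][:,1].min(),d[m][:,1].max())
t=cam('top');H,S,V=masks(t)
print('spat',rect(pts(t,V<60,(395,145,505,215),.018)),'cleared?')
E
```

```text
t 9.5 pos [ 589.4 -284.2   50.3] rot [3.141 0.    1.649] F [-0.3  0.4 -0.5] w 0.0285 gf 0.0 rows 14
[[0.71, -0.06, 0.05], [0.0, 0.0, -0.92]]
[[0.71, 0.02, 0.05], [0.0, 0.0, -0.92]]
[[0.71, 0.09, 0.05], [0.0, 0.0, -0.92]]
[[0.69, 0.17, 0.05], [0.0, 0.0, -0.92]]
[[0.67, 0.25, 0.05], [0.0, 0.0, -0.92]]
[[0.64, 0.32, 0.05], [0.0, 0.0, -0.92]]
[[0.6, 0.39, 0.05], [0.0, 0.0, -0.92]]
[[0.55, 0.45, 0.05], [0.0, 0.0, -0.92]]
[[0.5, 0.51, 0.05], [0.0, 0.0, -0.92]]
[[0.44, 0.56, 0.05], [0.0, 0.0, -0.92]]
[[0.38, 0.6, 0.05], [0.0, 0.0, -0.92]]
[[0.31, 0.64, 0.05], [0.0, 0.0, -0.92]]
[[0.24, 0.67, 0.05], [0.0, 0.0, -0.92]]
[[0.16, 0.69, 0.05], [0.0, 0.0, -0.92]]
0 0.04968692645123009 -0.012523912957231487 0.07616401422552857
0.03 0.13910823372359063 0.01294509615587447 0.03692847639608096
0.06 0.1340334293245221 -0.017916244781259916 0.04022390338976925
spat (array([ 644. , -325.7,  140.7,   41. ]), -87.3) cleared?
```

Call:
send_rows(motion=[[[0.71,-0.06,0],[0,0,-0.92],-0.3],[[0.71,0.02,0],[0,0,-0.92],-0.3],[[0.71,0.09,0],[0,0,-0.92],-0.3],[[0.69,0.17,0],[0,0,-0.92],-0.3],[[0.67,0.25,0],[0,0,-0.92],-0.3],[[0.64,0.32,0],[0,0,-0.92],-0.3],[[0.6,0.39,0],[0,0,-0.92],-0.3],[[0.55,0.45,0],[0,0,-0.92],-0.3],[[0.5,0.51,0],[0,0,-0.92],-0.3],[[0.44,0.56,0],[0,0,-0.92],-0.3],[[0.38,0.6,0.05],[0,0,-0.92],-0.3],[[0.31,0.64,0.05],[0,0,-0.92],-0.3]])

```text
time_s: 10.8
ee_pos: [0.5467, -0.0303, 0.0456]
eef_rot: [3.142, 0.001, 2.978]
force: [0.7, 0.2, 0.2]
grip_width: 0.0332
grip_force: 0.0
```

```bash
python3 plan.py 540 10.5 10 3.19; python3 - <<'E'
from meas import *
w=cam('wrist');H,S,V=masks(w);save(w,'w6.png')
print('probe handle',rect(pts(w,(S>150)&(H>18)&(H<35),(100,0,640,480),.014)))
t=cam('top');H,S,V=masks(t)
print('spat',rect(pts(t,V<60,(405,152,495,207),.018)))
P=cloud(w);
E
```

```text
t 10.8 pos [546.7 -30.3  45.6] rot [3.142e+00 1.000e-03 2.978e+00] F [0.7 0.2 0.2] w 0.0332 gf 0.0 rows 2
[[0.22, 0.65, 0.59], [-0.0, 0.0, -0.88]]
[[0.15, 0.67, 0.59], [-0.0, 0.0, -0.88]]
probe handle (array([543.6,   5.9,  75.5,   4.4]), 2.5)
spat (array([ 587.4, -274.1,   83.4,   10.4]), -85.7)
```

Call:
send_rows(motion=[[[0.22,0.65,0.3],[0,0,-0.88],-0.2],[[0.15,0.67,0.3],[0,0,-0.88],-0.2],[[0.02,0.02,0.7],[0,0,0],-0.2],[[0,0,0.7],[0,0,0],-0.2],[[0,0,0.4],[0,0,0],-0.2],[[0,0,0.2],[0,0,0],-0.2],[[0,0,0],[0,0,0],-0.2]])

```text
time_s: 11.6
ee_pos: [0.5397, 0.0097, -0.0331]
eef_rot: [3.142, -0.001, -3.1]
force: [-0.3, -0.4, -0.5]
grip_width: 0.0376
grip_force: 0.0
```

```bash
python3 plan.py 540 10.5 -33 3.19 1; python3 - <<'E'
from meas import *
w=cam('wrist');H,S,V=masks(w)
print('probe handle',rect(pts(w,(S>150)&(H>18)&(H<35),(100,0,640,480),.014)))
P=cloud(w)
E
```

```text
t 11.6 pos [539.7   9.7 -33.1] rot [ 3.142e+00 -1.000e-03 -3.100e+00] F [-0.3 -0.4 -0.5] w 0.0376 gf 0.0 rows 1
[[-0.01, 0.03, -0.0], [0.0, -0.01, -0.06]]
probe handle (array([542.9,  10.9,  77.5,  12.9]), 3.0)
```

Call:
send_rows(motion=[[[0,0.03,0],[0,0,-0.06],-1],[[0,0,0],[0,0,0],-1],[[0,0,0],[0,0,0],-1],[[0,0,0],[0,0,0],-1],[[0,0,0],[0,0,0],-1],[[0,0,-0.5],[0,0,0],-1],[[0,0,-1],[0,0,0],-1],[[0,0,-1],[0,0,0],-1],[[0,0,-0.6],[0,0,0],-1]])

```text
time_s: 12.55
ee_pos: [0.5404, 0.0109, 0.0632]
eef_rot: [-3.141, 0.003, -3.091]
force: [-0.4, 0.1, -0.2]
grip_width: 0.0136
grip_force: 25.0
```

```bash
python3 plan.py 624.5 -323 60 1.646
```

```text
t 12.55 pos [540.4  10.9  63.2] rot [-3.141e+00  3.000e-03 -3.091e+00] F [-0.4  0.1 -0.2] w 0.0136 gf 25.0 rows 14
[[-0.16, -0.8, 0.01], [0.0, 0.0, 0.92]]
[[-0.25, -0.78, 0.01], [0.0, 0.0, 0.92]]
[[-0.33, -0.75, 0.01], [0.0, 0.0, 0.92]]
[[-0.41, -0.71, 0.01], [0.0, 0.0, 0.92]]
[[-0.49, -0.66, 0.01], [0.0, 0.0, 0.92]]
[[-0.56, -0.6, 0.01], [0.0, 0.0, 0.92]]
[[-0.62, -0.54, 0.01], [0.0, 0.0, 0.92]]
[[-0.68, -0.46, 0.01], [0.0, 0.0, 0.92]]
[[-0.72, -0.39, 0.01], [0.0, 0.0, 0.92]]
[[-0.76, -0.3, 0.01], [0.0, 0.0, 0.92]]
[[-0.79, -0.22, 0.01], [0.0, 0.0, 0.92]]
[[-0.81, -0.13, 0.01], [0.0, 0.0, 0.92]]
[[-0.82, -0.04, 0.01], [0.0, 0.0, 0.92]]
[[-0.82, 0.05, 0.01], [0.0, 0.0, 0.92]]
```

Call:
send_rows(motion=[[[-0.16,-0.8,0],[0,0,0.92],-1],[[-0.25,-0.78,0],[0,0,0.92],-1],[[-0.33,-0.75,0],[0,0,0.92],-1],[[-0.41,-0.71,0],[0,0,0.92],-1],[[-0.49,-0.66,0],[0,0,0.92],-1],[[-0.56,-0.6,0],[0,0,0.92],-1],[[-0.62,-0.54,0],[0,0,0.92],-1],[[-0.68,-0.46,0],[0,0,0.92],-1],[[-0.72,-0.39,0],[0,0,0.92],-1],[[-0.76,-0.3,0],[0,0,0.92],-1],[[-0.79,-0.22,0],[0,0,0.92],-1],[[-0.81,-0.13,0],[0,0,0.92],-1]])

```text
time_s: 13.75
ee_pos: [0.6119, -0.2761, 0.0611]
eef_rot: [3.141, 0.0, 1.862]
force: [0.8, 0.5, -0.1]
grip_width: 0.0137
grip_force: 25.0
```

Call:
send_rows(motion=[[[-0.82,-0.04,0],[0,0,0.92],-1],[[-0.82,0.05,0],[0,0,0.92],-1],[[0,0,0],[0,0,0],-1]])

```text
time_s: 14.05
ee_pos: [0.6236, -0.3255, 0.0606]
eef_rot: [3.141, 0.001, 1.64]
force: [-0.4, 0.6, -0.1]
grip_width: 0.0132
grip_force: 25.0
```

```bash
python3 plan.py 624.5 -323 -28 1.646 4;python3 - <<'E'
from meas import *
w=cam('wrist');save(w,'w7.png')
E
```

```text
t 14.05 pos [ 623.6 -325.5   60.6] rot [3.141e+00 1.000e-03 1.640e+00] F [-0.4  0.6 -0.1] w 0.0132 gf 25.0 rows 4
[[0.02, 0.01, 0.74], [0.0, 0.0, -0.01]]
[[0.02, 0.01, 0.74], [0.0, 0.0, -0.01]]
[[0.02, 0.01, 0.74], [0.0, 0.0, -0.01]]
[[0.02, 0.01, 0.74], [0.0, 0.0, -0.01]]
```

View pics/w7.png

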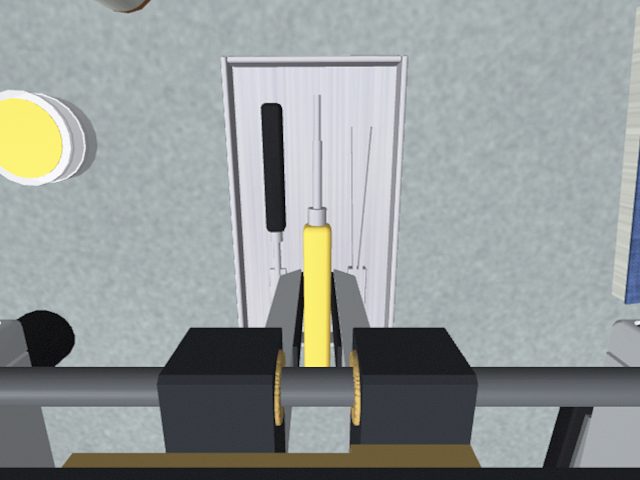

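The spatula lies in the tray (272,165) and the probe is over the middle lane (317,290), between it and the forceps (360,200). Lowering and releasing.

Call:
send_rows(motion=[[[0.08,0,0.8],[0,0,0],-1],[[0,0,0.9],[0,0,0],-1],[[0,0,0.7],[0,0,0],-1],[[0,0,0.35],[0,0,0],-1],[[0,0,0.15],[0,0,0],-1],[[0,0,0],[0,0,0],-1],[[0,0,0],[0,0,0],-0.55],[[0,0,0],[0,0,0],-0.55],[[0,0,-0.5],[0,0,0],-0.55],[[0,0,-1],[0,0,0],-0.55],[[0,0,-1],[0,0,0],0.5],[[0,0,-1],[0,0,0],0.7]])

```text
time_s: 15.3
ee_pos: [0.6238, -0.3207, 0.081]
eef_rot: [3.14, 0.001, 1.646]
force: [0.5, -0.6, -0.1]
grip_width: 0.0335
grip_force: 0.0
```

```bash
python3 plan.py 484 -159 85 1.1 
```

```text
t 15.3 pos [ 623.8 -320.7   81. ] rot [3.140e+00 1.000e-03 1.646e+00] F [ 0.5 -0.6 -0.1] w 0.0335 gf 0.0 rows 6
[[0.95, -0.71, -0.02], [0.0, 0.0, 0.76]]
[[0.89, -0.79, -0.02], [0.0, 0.0, 0.76]]
[[0.81, -0.87, -0.02], [0.0, 0.0, 0.76]]
[[0.73, -0.94, -0.02], [0.0, 0.0, 0.76]]
[[0.64, -1.0, -0.02], [0.0, 0.0, 0.76]]
[[0.55, -1.05, -0.02], [0.0, 0.0, 0.76]]
```

Call:
send_rows(motion=[[[0.81,-0.61,0],[0,0,0.65],0.8],[[0.77,-0.67,0],[0,0,0.65],0.8],[[0.71,-0.73,0],[0,0,0.65],0.8],[[0.65,-0.79,0],[0,0,0.65],0.8],[[0.59,-0.84,0],[0,0,0.65],0.8],[[0.53,-0.88,0],[0,0,0.65],0.8],[[0.46,-0.91,0],[0,0,0.65],0.8],[[0,0,0],[0,0,0],0.8]])

```text
time_s: 16.1
ee_pos: [0.4815, -0.1572, 0.0797]
eef_rot: [3.14, -0.0, 1.099]
force: [-0.4, 0.9, 0.1]
grip_width: 0.0847
grip_force: 0.0
```

```bash
python3 - <<'E'
from meas import *
w=cam('wrist');H,S,V=masks(w);P=cloud(w);o=get_obs()
m=(abs(P[...,2]-.0745)<.004)&(V>150)&(S<60)&(np.hypot(P[...,0]-.484,P[...,1]+.159)<.05)
p=P[m][:,:2];print(len(p),rect(p),cv2.minEnclosingCircle((p*1000).astype(np.float32)))
t=cam('top');H,S,V=masks(t)
print('probe handle',rect(pts(t,(S>150)&(H>18)&(H<35),(395,140,510,220),.018)))
print('spat',rect(pts(t,V<60,(405,152,495,207),.018)))
E
python3 plan.py 484 -159 0 1.1 4
```

```text
2843 (array([ 485.4, -158.5,   39.1,   39. ]), 88.7) ((485.29852294921875, -158.7147216796875), 20.06776237487793)
probe handle (array([ 623. , -331.1,   86.8,   12.6]), -85.6)
spat (array([ 609.4, -268.4,   13.7,    4.1]), 62.2)
t 16.2 pos [ 483.3 -159.2   79.6] rot [ 3.139 -0.     1.102] F [-0.3 -0.1  0.1] w 0.0846 gf 0.0 rows 4
[[0.0, 0.0, 0.66], [0.01, -0.0, 0.0]]
[[0.0, 0.0, 0.66], [0.01, -0.0, 0.0]]
[[0.0, 0.0, 0.66], [0.01, -0.0, 0.0]]
[[0.0, 0.0, 0.66], [0.01, -0.0, 0.0]]
```

Call:
send_rows(motion=[[[0.04,0.05,0.7],[0,0,0],0.8],[[0,0,0.9],[0,0,0],0.8],[[0,0,0.9],[0,0,0],0.8],[[0,0,0.5],[0,0,0],0.8],[[0,0,0],[0,0,0],0.4],[[0,0,0],[0,0,0],-1],[[0,0,0],[0,0,0],-1],[[0,0,0],[0,0,0],-1],[[0,0,0],[0,0,0],-1],[[0,0,0],[0,0,0],-1],[[0,0,0],[0,0,0],-1]], squeeze=15)

```text
time_s: 17.3
ee_pos: [0.4848, -0.1587, -0.0114]
eef_rot: [3.141, -0.0, 1.1]
force: [-1.5, -0.0, 5.6]
grip_width: 0.0432
grip_force: 15.0
```

```bash
python3 plan.py 700 -50 90 0 17
```

```text
t 17.3 pos [ 484.8 -158.7  -11.4] rot [ 3.141 -0.     1.1  ] F [-1.5 -0.   5.6] w 0.0432 gf 15.0 rows 17
[[0.38, 0.28, -0.2], [0.0, -0.0, 0.54]]
[[0.4, 0.25, -0.2], [0.0, -0.0, 0.54]]
[[0.41, 0.23, -0.2], [0.0, -0.0, 0.54]]
[[0.43, 0.2, -0.2], [0.0, -0.0, 0.54]]
[[0.44, 0.17, -0.2], [0.0, -0.0, 0.54]]
[[0.45, 0.14, -0.2], [0.0, -0.0, 0.54]]
[[0.46, 0.11, -0.2], [0.0, -0.0, 0.54]]
[[0.47, 0.08, -0.2], [0.0, -0.0, 0.54]]
[[0.47, 0.05, -0.2], [0.0, -0.0, 0.54]]
[[0.47, 0.02, -0.2], [0.0, -0.0, 0.54]]
[[0.47, -0.01, -0.2], [0.0, -0.0, 0.54]]
[[0.47, -0.04, -0.2], [0.0, -0.0, 0.54]]
[[0.47, -0.07, -0.2], [0.0, -0.0, 0.54]]
[[0.46, -0.1, -0.2], [0.0, -0.0, 0.54]]
[[0.46, -0.13, -0.2], [0.0, -0.0, 0.54]]
[[0.45, -0.16, -0.2], [0.0, -0.0, 0.54]]
[[0.43, -0.19, -0.2], [0.0, -0.0, 0.54]]
```

Call:
send_rows(motion=[[[0,0,-0.4],[0,0,0],-1],[[0,0,-0.8],[0,0,0],-1],[[0.38,0.28,-0.8],[0,0,0.54],-1],[[0.4,0.25,0],[0,0,0.54],-1],[[0.41,0.23,0],[0,0,0.54],-1],[[0.43,0.2,0],[0,0,0.54],-1],[[0.44,0.17,0],[0,0,0.54],-1],[[0.45,0.14,0],[0,0,0.54],-1],[[0.46,0.11,0],[0,0,0.54],-1],[[0.47,0.08,0],[0,0,0.54],-1],[[0.47,0.05,0],[0,0,0.54],-1],[[0.47,0.02,0],[0,0,0.54],-1]])

```text
time_s: 18.5
ee_pos: [0.6111, -0.0937, 0.0487]
eef_rot: [-3.141, 0.0, 0.45]
force: [-1.3, -0.1, -0.5]
grip_width: 0.0435
grip_force: 15.0
```

Call:
send_rows(motion=[[[0.47,-0.01,0],[0,0,0.54],-1],[[0.47,-0.04,0],[0,0,0.54],-1],[[0.47,-0.07,0],[0,0,0.54],-1],[[0.46,-0.1,0],[0,0,0.54],-1],[[0.46,-0.13,0],[0,0,0.54],-1],[[0.45,-0.16,0],[0,0,0.54],-1],[[0.43,-0.19,0],[0,0,0.54],-1],[[0,0,0],[0,0,0],-1]])

```text
time_s: 19.3
ee_pos: [0.6998, -0.0481, 0.0483]
eef_rot: [-3.141, -0.0, -0.001]
force: [-0.3, -0.1, -0.5]
grip_width: 0.0434
grip_force: 15.0
```

```bash
python3 plan.py 700 -48 -6 0 3; python3 - <<'E'
from meas import *
w=cam('wrist');save(w,'w8.png')
E
```

```text
t 19.3 pos [699.8 -48.1  48.3] rot [-3.141e+00 -0.000e+00 -1.000e-03] F [-0.3 -0.1 -0.5] w 0.0434 gf 15.0 rows 3
[[0.0, -0.0, 0.6], [-0.0, -0.0, -0.0]]
[[0.0, -0.0, 0.6], [-0.0, -0.0, -0.0]]
[[0.0, -0.0, 0.6], [-0.0, -0.0, -0.0]]
```

View pics/w8.png

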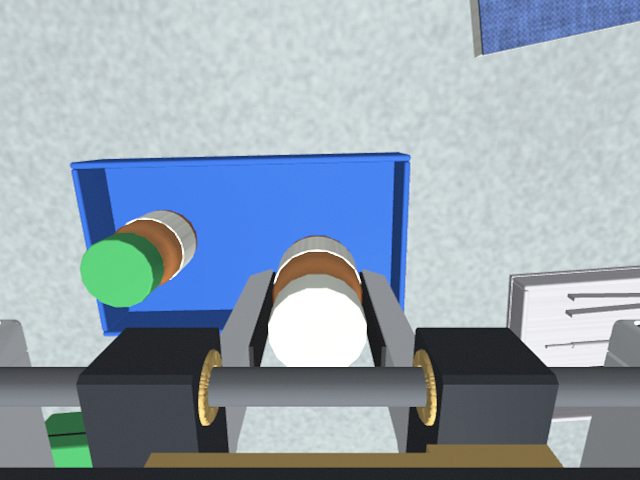

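The white-capped jar (317,320) hangs upright over the bin, clear of the green-capped jar (125,270). Lowering until contact.

Call:
send_rows(motion=[[[0,0,0.7],[0,0,0],-1],[[0,0,0.6],[0,0,0],-1],[[0,0,0.35],[0,0,0],-1],[[0,0,0.12],[0,0,0],-1],[[0,0,0],[0,0,0],-1],[[0,0,0],[0,0,0],0.15],[[0,0,0],[0,0,0],0.15],[[0,0,0],[0,0,0],0.15],[[0,0,-0.5],[0,0,0],0.3],[[0,0,-1],[0,0,0],0.3],[[0,0,-1],[0,0,0],0.3],[[0,0,-1],[0,0,0],0.6]])

```text
time_s: 20.55
ee_pos: [0.6993, -0.0489, 0.1027]
eef_rot: [3.141, -0.001, -0.001]
force: [-0.5, -0.3, 1.0]
grip_width: 0.0663
grip_force: 0.0
```

```bash
python3 plan.py 477.5 143.2 60 0.09; python3 - <<'E'
from meas import *
w=cam('wrist');P=cloud(w);H,S,V=masks(w)
m=(V>150)&(S<60)&(np.hypot(P[...,0]-.7,P[...,1]+.048)<.04)&(P[...,2]>.06)&(P[...,2]<.1)
print(len(P[m]),np.median(P[m],0))
E
```

```text
t 20.55 pos [699.3 -48.9 102.7] rot [ 3.141e+00 -1.000e-03 -1.000e-03] F [-0.5 -0.3  1. ] w 0.0663 gf 0.0 rows 9
[[-0.82, -0.71, 0.16], [0.0, -0.0, -0.08]]
[[-0.82, -0.72, 0.16], [0.0, -0.0, -0.08]]
[[-0.81, -0.73, 0.16], [0.0, -0.0, -0.08]]
[[-0.8, -0.74, 0.16], [0.0, -0.0, -0.08]]
[[-0.79, -0.74, 0.16], [0.0, -0.0, -0.08]]
[[-0.79, -0.75, 0.16], [0.0, -0.0, -0.08]]
[[-0.78, -0.76, 0.16], [0.0, -0.0, -0.08]]
[[-0.77, -0.77, 0.16], [0.0, -0.0, -0.08]]
[[-0.76, -0.77, 0.16], [0.0, -0.0, -0.08]]
2578 [ 0.7014473  -0.04897643  0.07883598]
```

The jar's cap is at 78.8 mm, so it stands on the bin floor. Next the case.

Call:
send_rows(motion=[[[-0.82,-0.71,0],[0,0,-0.08],1],[[-0.82,-0.72,0.1],[0,0,-0.08],1],[[-0.81,-0.73,0.1],[0,0,-0.08],1],[[-0.8,-0.74,0.1],[0,0,-0.08],1],[[-0.79,-0.74,0.16],[0,0,-0.08],1],[[-0.79,-0.75,0.16],[0,0,-0.08],1],[[-0.78,-0.76,0.16],[0,0,-0.08],1],[[-0.77,-0.77,0.16],[0,0,-0.08],1],[[-0.76,-0.77,0.16],[0,0,-0.08],1],[[0,0,0.5],[0,0,0],1],[[0,0,0],[0,0,0],1]])

```text
time_s: 21.7
ee_pos: [0.477, 0.1442, 0.0518]
eef_rot: [3.141, 0.001, 0.086]
force: [0.1, 0.7, 0.2]
grip_width: 0.0941
grip_force: 0.0
```

```bash
python3 - <<'E'
from meas import *
w=cam('wrist');P=cloud(w)
m=(abs(P[...,2]-.04)<.004)&(np.hypot(P[...,0]-.4775,P[...,1]-.1432)<.09)
print('case wrist',rect(P[m][:,:2]))
t=cam('top');H,S,V=masks(t);P=cloud(t)
o=(H<18)&(S>180)&(V>150)
print('orange long',rect(pts(t,o,(140,150,225,185),.016)),'short',rect(pts(t,o,(115,178,140,210),.016)))
E
python3 plan.py 477.5 143.2 -18 0.09 3
```

```text
case wrist (array([479.4, 144.7, 140. ,  60.2]), 5.3)
orange long (array([644.5, 299.1, 158.3,  14.1]), 82.9) short (array([599.3, 400.4,  48. ,  13. ]), -6.6)
t 21.8 pos [478.2 143.7  52.9] rot [-3.142e+00 -1.000e-03  8.500e-02] F [ 0.8 -0.3  0.1] w 0.0942 gf 0.0 rows 3
[[-0.01, 0.01, 0.79], [-0.0, -0.0, -0.01]]
[[-0.01, 0.01, 0.79], [-0.0, -0.0, -0.01]]
[[-0.01, 0.01, 0.79], [-0.0, -0.0, -0.01]]
```

Call:
send_rows(motion=[[[0.04,-0.03,0.7],[0,0,-0.06],1],[[0,0,0.9],[0,0,0],1],[[0,0,0.55],[0,0,0],1],[[0,0,0.2],[0,0,0],1],[[0,0,0],[0,0,0],0.5],[[0,0,0],[0,0,0],-1],[[0,0,0],[0,0,0],-1],[[0,0,0],[0,0,0],-1],[[0,0,0],[0,0,0],-1],[[0,0,0],[0,0,0],-1]], squeeze=30)

```text
time_s: 22.8
ee_pos: [0.4792, 0.1449, -0.018]
eef_rot: [-3.142, -0.001, 0.092]
force: [-1.0, -0.5, 5.5]
grip_width: 0.0597
grip_force: 30.0
```

```bash
python3 - <<'E'
import numpy as np
a=np.deg2rad(-7.3);X=np.array([np.cos(a),np.sin(a)]);Y=np.array([-np.sin(a),np.cos(a)])
O=565.6*X+397.6*Y;print(O,'preset (-15,-15):',O-15*X-15*Y,'yaw',np.pi/2+a)
E
python3 plan.py 595 309 20 1.443
```

```text
[611.53638511 322.50948775] preset (-15,-15): [594.75199934 309.53704024] yaw 1.4433872913993104
t 22.8 pos [479.2 144.9 -18. ] rot [-3.142e+00 -1.000e-03  9.200e-02] F [-1.  -0.5  5.5] w 0.0597 gf 30.0 rows 12
[[0.36, -0.42, -0.11], [0.0, -0.0, -0.94]]
[[0.41, -0.38, -0.11], [0.0, -0.0, -0.94]]
[[0.45, -0.33, -0.11], [0.0, -0.0, -0.94]]
[[0.48, -0.28, -0.11], [0.0, -0.0, -0.94]]
[[0.51, -0.22, -0.11], [0.0, -0.0, -0.94]]
[[0.53, -0.17, -0.11], [0.0, -0.0, -0.94]]
[[0.55, -0.1, -0.11], [0.0, -0.0, -0.94]]
[[0.56, -0.04, -0.11], [0.0, -0.0, -0.94]]
[[0.56, 0.02, -0.11], [0.0, -0.0, -0.94]]
[[0.55, 0.08, -0.11], [0.0, -0.0, -0.94]]
[[0.54, 0.14, -0.11], [0.0, -0.0, -0.94]]
[[0.52, 0.2, -0.11], [0.0, -0.0, -0.94]]
```

Call:
send_rows(motion=[[[0,0,-0.5],[0,0,0],-1],[[0.36,-0.42,-0.7],[0,0,-0.94],-1],[[0.41,-0.38,0],[0,0,-0.94],-1],[[0.45,-0.33,0],[0,0,-0.94],-1],[[0.48,-0.28,0],[0,0,-0.94],-1],[[0.51,-0.22,0],[0,0,-0.94],-1],[[0.53,-0.17,0],[0,0,-0.94],-1],[[0.55,-0.1,0],[0,0,-0.94],-1],[[0.56,-0.04,0],[0,0,-0.94],-1],[[0.56,0.02,0],[0,0,-0.94],-1],[[0.55,0.08,0],[0,0,-0.94],-1],[[0.54,0.14,0],[0,0,-0.94],-1]])

```text
time_s: 24.0
ee_pos: [0.5847, 0.2956, 0.0168]
eef_rot: [-3.141, 0.001, 1.338]
force: [-0.2, -1.0, -2.7]
grip_width: 0.0594
grip_force: 30.0
```

Call:
send_rows(motion=[[[0.52,0.2,0],[0,0,-0.94],-1],[[0,0,0],[0,0,0],-1],[[0,0,0],[0,0,0],-1]])

```text
time_s: 24.3
ee_pos: [0.5937, 0.3086, 0.0166]
eef_rot: [-3.14, 0.001, 1.443]
force: [-0.1, -0.6, -4.4]
grip_width: 0.0599
grip_force: 30.0
```

```bash
python3 plan.py 595 309.5 -17 1.443 3; python3 - <<'E'
from meas import *
w=cam('wrist');save(w,'w9.png');P=cloud(w);H,S,V=masks(w)
o=(H<18)&(S>180)&(V>120)
a=np.deg2rad(-7.3);X=np.array([np.cos(a),np.sin(a)]);Y=np.array([-np.sin(a),np.cos(a)])
m=o&(abs(P[...,2]-.016)<.003);p=P[m][:,:2]*1000
x=p@X;y=p@Y
L=(x>585); L2=(y<440)
lo=x>590
print('long stop x inner/outer',np.percentile(x,[0.5,99.5]),'y',np.percentile(y,[.5,99.5]))
l=p[(y<445)&(x>590)]
if len(l)>50:
    print('long',rect(l),np.percentile(l@X,[1,99]))
s=p[(x<590)]
if len(s)>50: print('short',rect(s),np.percentile(s@Y,[1,99]))
m=(H>50)&(H<80)&(S>120)&(P[...,2]>.03);q=P[m];print('case z',np.percentile(q[:,2],[5,50,95]),rect(q[:,:2]))
E
```

```text
t 24.3 pos [593.7 308.6  16.6] rot [-3.140e+00  1.000e-03  1.443e+00] F [-0.1 -0.6 -4.4] w 0.0599 gf 30.0 rows 3
[[0.01, 0.01, 0.37], [-0.0, 0.0, 0.0]]
[[0.01, 0.01, 0.37], [-0.0, 0.0, 0.0]]
[[0.01, 0.01, 0.37], [-0.0, 0.0, 0.0]]
long stop x inner/outer [532.87359291 609.09942577] y [307.36252349 480.62900921]
long (array([646158.3, 295616.5, 138372.5,  12053.4]), 83.0) [597.06221312 597.96551075]
short (array([612920.6, 400097.2,  65399.2,  11900.1]), -7.2) [468.77389119 480.60970376]
case z [0.07320607 0.07436488 0.07538724] (array([594.7, 312.1, 146. ,  60.8]), 82.6)
```

View pics/w9.png

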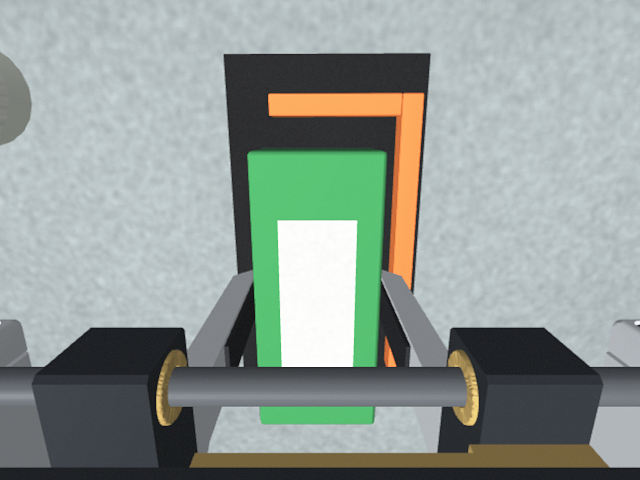

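The case (317,270) hangs about 17 mm short of both stops (long one at (405,190), short one at (335,105)). Lowering, then sliding onto the stops.

Call:
send_rows(motion=[[[0,0,0.5],[0,0,0],-1],[[0,0,0.4],[0,0,-0.03],-1],[[0,0,0.2],[0,0,0],-1],[[0,0,0.05],[0,0,0],-1],[[0,0,0],[0,0,0],-1],[[0.2,0.2,0],[0,0,0],-1],[[0.2,0.2,0],[0,0,0],-1],[[0.05,0.05,0],[0,0,0],-1],[[0,0,0],[0,0,0],-1]])

```text
time_s: 25.25
ee_pos: [0.6094, 0.3207, -0.0171]
eef_rot: [3.142, -0.0, 1.449]
force: [0.0, -0.0, -3.5]
grip_width: 0.0594
grip_force: 30.0
```

Call:
send_rows(motion=[[[0,0.05,0],[0,0,0],-1],[[0,0.05,0],[0,0,0],-1],[[0,0.05,0],[0,0,0],-1],[[0,0,0],[0,0,0],-1]])

```text
time_s: 25.65
ee_pos: [0.6131, 0.3202, -0.0172]
eef_rot: [-3.14, 0.0, 1.449]
force: [-4.6, -0.2, -1.0]
grip_width: 0.0599
grip_force: 30.0
```

Touching the long stop. Now the short one.

Call:
send_rows(motion=[[[0.05,0,0],[0,0,0],-1],[[0.05,0,0],[0,0,0],-1],[[0,0,0],[0,0,0],-1]])

```text
time_s: 25.95
ee_pos: [0.6135, 0.323, -0.0175]
eef_rot: [-3.14, 0.001, 1.449]
force: [-4.8, -1.9, -3.6]
grip_width: 0.0598
grip_force: 30.0
```

Call:
send_rows(motion=[[[0.05,0,0],[0,0,0],-1],[[0,0,0],[0,0,0],-1]])

```text
time_s: 26.15
ee_pos: [0.6135, 0.3233, -0.0175]
eef_rot: [-3.139, 0.003, 1.449]
force: [-8.4, -8.4, -0.1]
grip_width: 0.06
grip_force: 30.0
```

Both stops are in contact. Releasing straight up.

Call:
send_rows(motion=[[[0.02,0,0.02],[0,0,0],-1],[[0,0,0],[0,0,0],0.6],[[0,0,0],[0,0,0],0.6],[[0,0,0],[0,0,0],0.6],[[0,0,-0.5],[0,0,0],0.6],[[0,0,-1],[0,0,0],0.6],[[0,0,-1],[0,0,0],0.6],[[-0.8,-0.5,-0.8],[0,0,0],0.6],[[-1,-0.9,0],[0,0,0],0.6],[[-1,-0.9,0],[0,0,0],0.6],[[-1,-0.9,0],[0,0,0],0.6],[[-0.5,-0.5,0],[0,0,0],0.6]])

```text
time_s: 27.35
ee_pos: [0.4871, 0.2093, 0.0828]
eef_rot: [3.14, -0.001, 1.449]
force: [0.5, 0.8, 0.1]
grip_width: 0.0751
grip_force: 0.0
```

```bash
python3 - <<'E'
from meas import *
print(get_obs()['ee_pos'],get_obs()['time_s'])
w=cam('wrist');t=cam('top');save(t,'top9.png');P=cloud(w);H,S,V=masks(w)
o=(H<18)&(S>180)&(V>120)&(abs(P[...,2]-.016)<.003)
p=P[o][:,:2]*1000;print('orange pts',len(p))
m=(abs(P[...,2]-.04)<.004)&(np.hypot(P[...,0]-.6125,P[...,1]-.3235)<.095)
print('case',rect(P[m][:,:2]),np.percentile(P[m][:,2],[2,50,98]))
a=np.deg2rad(-7.1);X=np.array([np.cos(a),np.sin(a)]);Y=np.array([-np.sin(a),np.cos(a)])
q=P[m][:,:2]*1000
print('case X max',np.percentile(q@X,99.7),'Ymax',np.percentile(q@Y,99.7))
x,y=p@X,p@Y
s=y[x<590];print('short Y',np.percentile(s,[1,99]) if len(s) else None); l=x[y<450];print('long X',np.percentile(l,[1,99]) if len(l) else None)
print('long rect',rect(p[y<450]/1000) if len(l)>20 else None)
H,S,V=masks(t);P=cloud(t)
print('probe handle',rect(pts(t,(S>150)&(H>18)&(H<35),(395,140,510,220),.018)))
print('spat',rect(pts(t,V<60,(405,152,495,207),.018)))
print('cap green',rect(pts(t,(H>50)&(H<85)&(S>120),(270,115,300,150),.079)))
cv2.imwrite('pics/fin.png',cv2.resize(t['pixels'][100:300,60:560],(800,320))[...,::-1])
E
```

```text
[0.48713608 0.20928614 0.08275506] 27.35
orange pts 53
case (array([610.6, 303.6,  99.6,  60.8]), 82.7) [0.03822536 0.04012607 0.0417334 ]
case X max 597.9324428649825 Ymax 425.90304379888687
short Y None
long X [598.04888003 599.17535408]
long rect (array([632.7, 236.3,  24.5,   1.1]), 82.5)
probe handle (array([ 623. , -331.7,   85.7,   12.7]), -85.4)
spat (array([ 587.2, -275. ,   85.4,   11.2]), -85.5)
cap green (array([701.7,  60.1,  38.9,  36.8]), 43.8)
```

View pics/fin.png

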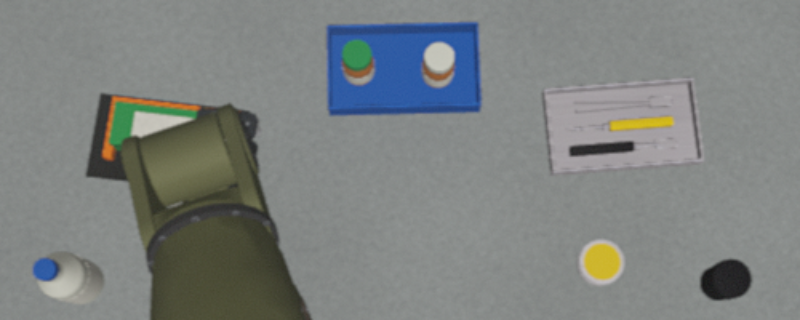

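The tray and bin are right: probe (640,124), spatula (605,148), forceps, and both jars upright. The case is flush with the long stop. I'll move the arm aside to check the short stop.

Call:
send_rows(motion=[[[-1,-0.3,-0.3],[0,0,0],0.6],[[-1,-0.3,-0.3],[0,0,0],0.6],[[-1,-0.3,-0.3],[0,0,0],0.6],[[-1,-0.3,-0.3],[0,0,0],0.6],[[-1,0,0],[0,0,0],0.6],[[-1,0,0],[0,0,0],0.6],[[-1,0,0],[0,0,0],0.6],[[-1,0,0],[0,0,0],0.6],[[0,0,0],[0,0,0],0.6]])

```text
time_s: 28.35
ee_pos: [0.4246, -0.0255, 0.1184]
eef_rot: [3.14, 0.0, 1.447]
force: [0.5, -0.3, 0.3]
grip_width: 0.0753
grip_force: 0.0
```

```bash
python3 - <<'E'
from meas import *
a=np.deg2rad(-7.1);X=np.array([np.cos(a),np.sin(a)]);Y=np.array([-np.sin(a),np.cos(a)])
for n in['top','scene']:
    c=cam(n);P=cloud(c);H,S,V=masks(c)
    m=(abs(P[...,2]-.04)<.006)&(np.hypot(P[...,0]-.6125,P[...,1]-.3235)<.095)
    q=P[m][:,:2];print(n,len(q),rect(q),'Ymax',(q*1000@Y).max(),'Xmax',(q*1000@X).max())
    o=(H<18)&(S>150)&(V>120)&(abs(P[...,2]-.016)<.005)
    p=P[o][:,:2]*1000;x,y=p@X,p@Y
    s=y[(x<592)&(y>440)];l=x[(y<455)&(x>585)]
    print('short inner/outer Y',np.percentile(s,[1,99]),'long X',np.percentile(l,[1,99]))
E
```

```text
top 1747 (array([612.3, 323.7, 141.1,  62.4]), 83.3) Ymax 467.3389003357802 Xmax 599.0687309469283
short inner/outer Y [465.85600251 479.55748747] long X [597.70808539 610.44870179]
scene 2750 (array([612.8, 324.6, 141. ,  60.9]), 82.8) Ymax 468.4135503833872 Xmax 598.4365455443375
short inner/outer Y [466.24869971 479.4873431 ] long X [597.54744241 610.25058231]
```

```bash
python3 -c "
from station import *
print(hand_in())"
```

```text
the job is handed in; nothing more can be done
None
```

I finished and handed in the job at about 28 s of the 72 s allowed; no verdict was returned. By the camera measurements, the spatula and probe lie in the tray, the white-capped jar stands upright on the bin floor, and the slide case touches both stops to within about 1 mm.

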